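Run the syringe pump's pusher back to its end stop

ROBOT

A 6-joint arm with a two-finger parallel gripper is mounted at the origin on the work surface. World frame = base frame: x ahead of the robot, y to its left, z up, the work surface at z = 0. Lengths are in m, angles in degrees, forces in N, time in s.
With the tool pointing down it reaches from about 0.3 to 0.75 m from the base axis. Payload 8.5 kg.
Tool frame: the origin (TCP) lies on the centre line of the jaws, within the pads' length; the fingertips stand 14 mm ahead of it and the grasp point (between the pads) lies 5 mm behind it; z points along the fingers, x is the direction in which the jaws open and shut, and the axes are right-handed (so a half turn about z gives the same grasp; the last joint's range is limited). The gripper opens to 85 mm and grips with 20 to 120 N. Pads are 22 mm wide; open, the fingers measure 114 mm over their backs; the gripper's body (76 mm by 85 mm) begins 54 mm behind the grasp point. The pads swing forward as they close: fully open they stand 13 mm farther back than shut.
Start: joints at [51.091, 21.807, 74.336, -0, 83.858, -12.336], TCP at [0.246, 0.492, 0.245] pointing down, gripper open.
Joint ranges: [-178.18, 178.18], [-50.72, 133.34], [12.68, 142.11], [-81.47, 261.47], [9.98, 163.14], [-165.26, 165.26]. Speed limits (degrees/s): [136.94, 136.94, 180, 180, 180, 180].

INTERFACE

Orientations are given as a 3x3 rotation matrix whose columns are the frame's x, y, z axes.
In Python, from rig import * gives the robot as it stands.
- The arm moves only by the shell command python3 -m crank 'ROWS' [FORCE]. ROWS is JSON, one flat list of numbers, 7 for each row, row after row: the turn, a rotation vector about the world's x, y, z in rad, then the shift along the world's x, y, z in m, then the opening in per cent of the stroke, from 0 (shut) to 100 (fully open). A call has 1 to 20 rows; each row shifts and turns the commanded pose from where the row before left it; what a row does not reach is not made up. A row lasts 1/10 s, in which the tool goes at most 50 mm and 8.59 degrees, less where a joint would pass 70% of its speed; a pose out of reach is approached as far as the arm can. A call is refused whole if a number of a shift passes 0.05 or a number of a turn 0.15, either way. A call with a gripper value outside its range is refused whole. The fingers move at their own pace and stop on an object; FORCE is the grip in N (left out, the last holds). Time passes only in rows, so rows that do not move let the fingers close. It gives the time, the measured TCP pose, the force and the opening at its end, in the units of the state.
- observe(): the state, without advancing time (a new reading comes with each control period).
- get_image(name): name is "scene" or "side" or "wrist"; returns a dict with "frame" (400x640x3 uint8, red, green, blue), "fov_y" (degrees; the focal length in pixels is half the picture's height over the tangent of half this angle, whatever the lens; pixels are square), "cx", "cy" (the principal point, pixels), "k1" (the pictures are not rectified: a ray, as slopes to the right and down, at radius r is drawn at 1 + k1 r^2 times it, then the intrinsics apply), "world_to_cam" (4x4, takes a point from world to camera coordinates). Camera axes: x right, y up, looking along -z (the intrinsics and any distortion apply to the point x, -y, -z); pixel columns grow to the right and rows downward; lengths in m; the calibration is good to about 2 mm. A picture is of the moment at which its call begins. There is no depth.
- close_job(): hands the job in, once; it reports no verdict.
The state is a dict: "time_s": time; "q": joint angles; "qvel": joint speeds; "joint_efforts": joint torques, N m; "position": TCP position; "tool_rot": TCP orientation; "ft_force": force on the tool from outside, world axes, zero at the start; "wrist_torque": the same for the moment, N m; "grip_width": finger opening in m.
Only numpy, scipy, OpenCV 4.12 (cv2) and the standard library are available. Lean on these libraries where they do the work, as an engineer would, in place of code of your own. Each camera call takes 0.05 s, during which the arm holds its last target. There are 200 camera calls.

TASK

The syringe pump on the desk has to be readied for a change of syringe: with a fingertip, press down the release key on top of its pusher carriage and, keeping the key down all the way, push the carriage along the rods until it is fully against the end block, away from the syringe. Then let the key spring back up and move clear. Do not force the carriage while it is locked, pick nothing up, and leave the syringe in its cradle and the things on the desk where they are.

Things in the scene. Friction and masses are not known exactly. Their poses are not given: they have to be found in the camera images.
- pump: Bench syringe pump, a white box 130 (x) by 380 (y) by 70 mm high, fixed to the desk; origin at the centre of its underside, z up. Two steel rods along its top, parallel to its y axis, guide the pusher carriage. The end block (top 120 mm above the desk) stands at its +y end, the syringe cradle at its -y end. Its yaw is within 25 degrees of zero.
- carriage (a joint): Travel of the pusher carriage along the pump's +y axis, in m: 0 = farthest forward (by the syringe), 0.16 = fully against the end block. An aluminium block 100 (x) by 70 (y) mm, its deck 108 mm above the desk. A rack lock holds it wherever it is (up to 4 mm of play) unless the key is held down; with the key down it slides with about 2 N and stays where it is left.
- key (a joint): Travel of the release key in m: 0 = up (carriage locked), 0.006 = fully down. Spring loaded: it takes about 4 N to start it and 5.5 N to hold it fully down; the carriage is free when it is more than 4 mm down, so press it fully; it springs up when let go. The key moves straight down.
- key_top (a point): Centre of the release key's top face: a black key 40 (x) by 30 (y) mm on the carriage deck, its top 117 mm above the desk when up (9 mm above the deck) and 111 mm fully down. It rides with the carriage; axes as the pump's.
- thumb_rest (a point): Middle of the -y face of the thumb rest, 130 mm above the desk. The rest is an upright wall on the +y side of the carriage deck, as wide as the carriage, 20 mm thick, top 140 mm above the desk. Its face is 25 mm from the key's centre in the pump's +y direction: a fingertip on the key can push against it. Rides with the carriage.
- syringe: Used plastic syringe, loose, 106 mm long, barrel 20 mm across, lying along y in the cradle, plunger end towards the carriage; origin on its axis, mid-length. To be left there.
- vial_a: Small capped vial, 28 mm across, 52 mm high, loose, on the desk close to the pump's -x side; origin at the centre of its foot. To be left alone.
- vial_b: Small capped vial, same as the other, loose, on the desk close to the pump's +x side; origin at the centre of its foot. To be left alone.
- sanitizer: Clear plastic bottle, 64 mm across, 170 mm high, loose, to the left of the pump; origin at the centre of its foot. To be left alone.
- kit_box: Cardboard box 90 by 130 by 60 mm high, loose, to the right of the pump; origin at the centre of its underside. To be left alone.
- cup: White plastic cup, 70 mm across, 80 mm high, loose, to the left; origin at the centre of its foot. To be left alone.
Mind the look-alikes: they are no part of the job. Of the things like the syringe, leave any that is orange, purple or yellow; of the rest the larger one is meant.

How it is judged (in metres and radians):
On the way, in this order (a step that is already met when the one before it is completed fails the run):
1. the release key is pressed down while the carriage is still where it was found (value of joint key above 0.004 m and distance of thumb_rest from where it was at the start of the episode below 0.015 m), for 0.05 s.
2. the carriage is against the end block (within 4 mm) with the key still down (value of joint carriage above 0.156 m and value of joint key above 0.002 m), for 0.1 s.
At the end, for the whole second after the job is handed in: The carriage stands within 4 mm of its end stop, the key is up again (less than 1 mm down), the syringe rests in its cradle within 12 mm of where it was, and the vials, bottle, box and cup are within 30 mm of where they were (value of joint carriage above 0.156 m and value of joint key below 0.001 m and linear speed of syringe below 0.02 m/s and distance of syringe from where it was at the start of the episode below 0.012 m and distance of each of vial_a, vial_b, sanitizer, kit_box, cup from where it was at the start of the episode below 0.03 m); the robot touches nothing.
It fails at once if the locked carriage is forced along without the key held down (value of joint key below 0.002 m and distance of thumb_rest from where it was at the start of the episode above 0.008 m and (velocity of joint carriage above 0.03 m/s or velocity of joint carriage below -0.03 m/s)).
It fails at once if the syringe is lifted from its cradle (height (world z) of syringe above 0.11 m).
It fails at once if a bystander is lifted off the desk or carried (height (world z) of any of vial_a, vial_b, sanitizer, kit_box, cup above 0.015 m).
It fails at once if a bystander is tipped over (angle between any of vial_a, vial_b, sanitizer, kit_box, cup's own z axis and vertical above 0.5 rad).
It also fails if it takes over 37 s, if anything falls off the work surface, if the arm or the gripper's body presses on something with over 40 N, if the wrist force passes 120 N, or if a joint passes its speed limit or range.

## Working session

There is one attempt and no reset: what is moved stays moved. The work goes in short steps, Python scripts to look and compute and a shell command to move; the robot and the scene stay as the last step left them, time stands still between calls to the robot, and variables do not carry over. Pictures are saved under pics/ and viewed, about 8 in all and at most 12, crops included, and the job is handed in when it is done.

```bash
mkdir -p pics
cat > h.py <<'E'
from rig import *
import numpy as np, cv2
def save(d,n): cv2.imwrite('pics/'+n+'.png',cv2.cvtColor(d['frame'],cv2.COLOR_RGB2BGR))
def cam(d):
    f=200/np.tan(np.radians(d['fov_y'])/2); return f,d['cx'],d['cy'],d['k1'],np.array(d['world_to_cam'])
def plane(d,u,v,z):
    f,cx,cy,k,T=cam(d); a=np.array([(u-cx)/f,(v-cy)/f]); s=a.copy()
    for _ in range(30): s=a/(1+k*(s@s))
    R=T[:3,:3];o=-R.T@T[:3,3]; w=R.T@np.array([s[0],-s[1],-1]); return o+w*(z-o[2])/w[2]
def proj(d,p):
    f,cx,cy,k,T=cam(d); c=T[:3,:3]@np.array(p)+T[:3,3]; s=np.array([c[0],-c[1]])/-c[2]; s=s*(1+k*(s@s)); return s*f+[cx,cy]
E
python3 - <<'E'
from h import *
import pickle
D={}
for n in('scene','side','wrist'):
    d=get_image(n);D[n]=d;save(d,n+'0');print(n,d['fov_y'],d['k1'],(-np.array(d['world_to_cam'])[:3,:3].T@np.array(d['world_to_cam'])[:3,3]).round(3))
pickle.dump(D,open('d0.pkl','wb'))
o=observe();print(o['tool_rot'],o['ft_force'],o['grip_width'],o['time_s'])
E
```

```text
scene 48.792707911406424 0.033505483572243054 [1.435 0.078 1.099]
side 54.59280993831809 -0.03866805850250306 [-0.026 -0.573  0.867]
wrist 58.832453199209915 -0.043798050567827325 [0.172 0.53  0.373]
[[ 4.47318152e-01  8.94374638e-01 -6.91867510e-04]
 [ 8.94374276e-01 -4.47318621e-01 -8.39623111e-04]
 [-1.06042284e-03 -2.43209845e-04 -9.99999408e-01]] [-0.14743098 -0.23105281  0.20840774] 0.0850744765292856 0.15
```

View pics/scene0.png

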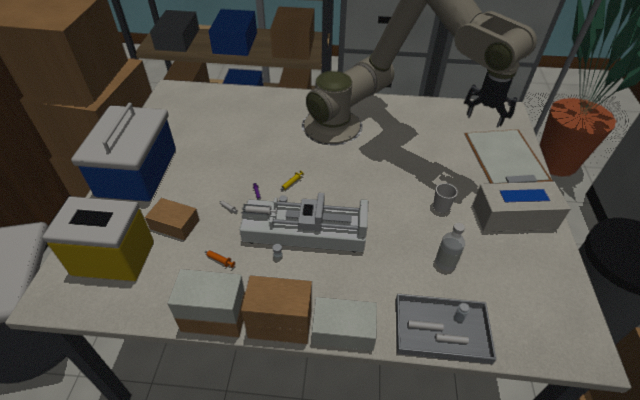

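View pics/side0.png

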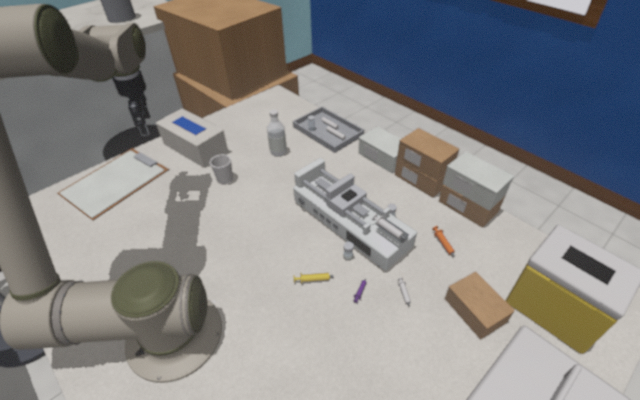

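Scene view: the pump is at (305,225), with the end block at (363,215), the carriage at (312,210) and the black key near (308,211). In the side view the key is near (349,196). Next I'll take close crops.

Run:
```python
import cv2,numpy as np
a=cv2.imread('pics/scene0.png')[180:265,225:385];b=cv2.imread('pics/side0.png')[150:270,285:425]
a=cv2.resize(a,None,fx=5,fy=5,interpolation=cv2.INTER_CUBIC)[:,:800]
cv2.imwrite('pics/c1.png',a)
b=cv2.resize(b,None,fx=5,fy=5,interpolation=cv2.INTER_CUBIC)
cv2.imwrite('pics/c2.png',b)
```

```text
(no output)
```

View pics/c1.png

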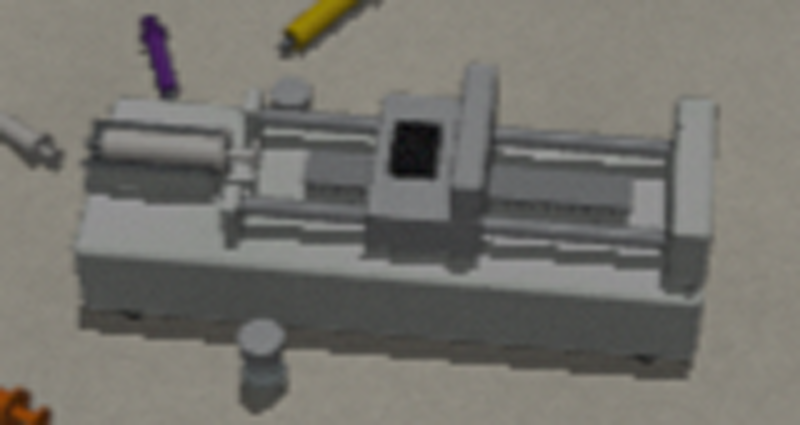

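View pics/c2.png

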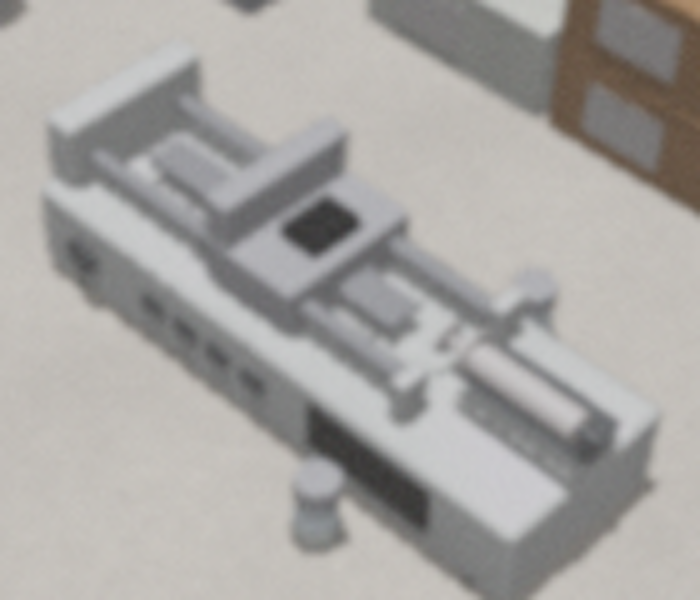

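The black candidates are the key (scene (308,210), side (349,195)), the display on the pump's -x flank (side (358,243)) and box labels. The key is the one on the carriage deck beside the upright rest. For the syringe, I leave the orange, purple and yellow ones. The larger white one in the cradle is the one meant.

Run:
```python
from h import *
import pickle
D=pickle.load(open('d0.pkl','rb'))
for n,(x0,y0,x1,y1) in dict(scene=(300,200,316,218),side=(338,186,360,203)).items():
    d=D[n];g=d['frame'][y0:y1,x0:x1].max(2); m=(g<75).astype(np.uint8)
    M=cv2.moments(m,True);u,v=x0+M['m10']/M['m00'],y0+M['m01']/M['m00']
    print(n,M['m00'],u,v,plane(d,u,v,.117))
def cr(p,n): return (p[0]/5+(225 if n=='scene' else 285)-.4,p[1]/5+(180 if n=='scene' else 150)-.4)
for n,pts in dict(scene=[((80,255),.07),((700,300),.07),((678,100),.12),((712,100),.12),((712,235),.12),((672,235),.12),((455,190),.14),((490,190),.14),((468,65),.14),((497,65),.14)],
  side=[((45,190),.07),((515,540),.07),((655,415),.07),((55,122),.12),((190,45),.12),((200,60),.12),((62,138),.12)]).items():
    for p,z in pts: print(n,p,plane(D[n],*cr(p,n),z).round(4))
```

```text
scene 110.0 307.5090909090909 209.57272727272726 [ 0.56631477 -0.02987419  0.117     ]
side 71.0 348.76056338028167 194.98591549295776 [ 0.55521797 -0.03609769  0.117     ]
scene (80, 255) [ 0.6301 -0.224   0.07  ]
scene (700, 300) [0.624  0.1457 0.07  ]
scene (678, 100) [0.5112 0.1249 0.12  ]
scene (712, 100) [0.5089 0.1454 0.12  ]
scene (712, 235) [0.6154 0.148  0.12  ]
scene (672, 235) [0.6179 0.1251 0.12  ]
scene (455, 190) [ 0.6147 -0.0008  0.14  ]
scene (490, 190) [0.6126 0.0192 0.14  ]
scene (468, 65) [ 0.515  -0.0032  0.14  ]
scene (497, 65) [0.513  0.0142 0.14  ]
side (45, 190) [0.4947 0.1379 0.07  ]
side (515, 540) [ 0.4958 -0.234   0.07  ]
side (655, 415) [ 0.6151 -0.2323  0.07  ]
side (55, 122) [0.505  0.1352 0.12  ]
side (190, 45) [0.6126 0.1327 0.12  ]
side (200, 60) [0.6068 0.1176 0.12  ]
side (62, 138) [0.4985 0.1212 0.12  ]
```

```bash
python3 -m crank '[0,0,-0.073,0.021,-0.035,0,0,0,0,-0.073,0.021,-0.035,0,0,0,0,-0.073,0.021,-0.035,0,0,0,0,-0.073,0.021,-0.035,0,0,0,0,-0.073,0.021,-0.035,0,0,0,0,-0.073,0.021,-0.035,0,0,0,0,-0.073,0.021,-0.035,0,0,0,0,-0.073,0.021,-0.035,0,0,0,0,-0.073,0.021,-0.035,0,0,0,0,-0.073,0.021,-0.035,0,0,0,0,-0.073,0.021,-0.035,0,0,0,0,-0.073,0.021,-0.035,0,0,0,0,-0.073,0.021,-0.035,0,0,0,0,-0.073,0.021,-0.035,0,0,0,0,-0.073,0.021,-0.035,0,0,0,0,0,0,0,0,0,0,0,0,0,0,0,0,0]' 30
python3 - <<'E'
from h import *
import pickle
d=get_image('wrist');save(d,'wrist1');pickle.dump(d,open('w1.pkl','wb'))
o=observe();print(o['position'],o['tool_rot'],o['ft_force'],o['grip_width'],o['time_s'])
E
```

```text
[0.24596071 0.49176749 0.24499403] [[ 4.47417905e-01  8.94324878e-01 -4.79422632e-04]
 [ 8.94324691e-01 -4.47418134e-01 -6.01366674e-04]
 [-7.52319557e-04 -1.59697280e-04 -9.99999704e-01]] [ 0.36251785  0.06841309 -0.08818123] 0.08552202781105696 0.2validation failed for argument at $...
```

View pics/wrist1.png

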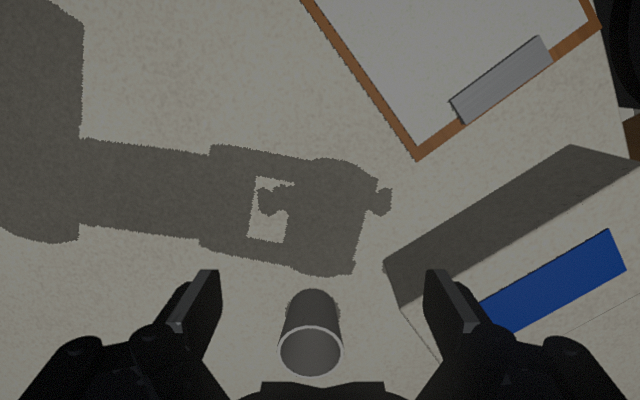

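The image only shows the start pose, with the cup at (311,340). The call was refused because the last rows had the wrong number of values, so I'll retype it.

```bash
python3 -m crank '[0,0,-0.073,0.021,-0.035,0,0, 0,0,-0.073,0.021,-0.035,0,0, 0,0,-0.073,0.021,-0.035,0,0, 0,0,-0.073,0.021,-0.035,0,0, 0,0,-0.073,0.021,-0.035,0,0, 0,0,-0.073,0.021,-0.035,0,0, 0,0,-0.073,0.021,-0.035,0,0, 0,0,-0.073,0.021,-0.035,0,0, 0,0,-0.073,0.021,-0.035,0,0, 0,0,-0.073,0.021,-0.035,0,0, 0,0,-0.073,0.021,-0.035,0,0, 0,0,-0.073,0.021,-0.035,0,0, 0,0,-0.073,0.021,-0.035,0,0, 0,0,-0.073,0.021,-0.035,0,0, 0,0,-0.073,0.021,-0.035,0,0, 0,0,0,0,0,0,0, 0,0,0,0,0,0,0]' 30
python3 - <<'E'
from h import *
import pickle
d=get_image('wrist');save(d,'wrist2');pickle.dump(d,open('w1.pkl','wb'))
o=observe();print(o['position'],o['tool_rot'],o['ft_force'],o['grip_width'],o['time_s'])
E
```

```text
time_s: 1.9
position: [0.561, -0.0336, 0.2448]
tool_rot: [[1.0, 0.011, -0.001], [0.011, -1.0, 0.001], [-0.001, -0.001, -1.0]]
ft_force: [1.0, -0.3, -0.8]
grip_width: 0.0002
[ 0.56069706 -0.03277748  0.24504527] [[ 9.99922334e-01  1.24345319e-02 -8.41111598e-04]
 [ 1.24349341e-02 -9.99922571e-01  4.74665803e-04]
 [-8.35144224e-04 -4.85088105e-04 -9.99999534e-01]] [-0.00924775  0.3441022   0.52478501] 2.917160862615791e-05 1.95
```

View pics/wrist2.png

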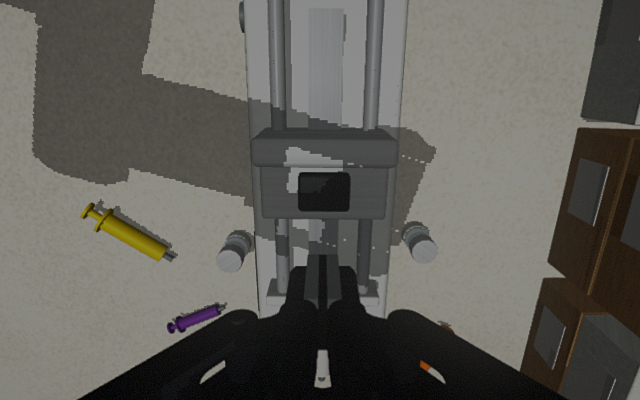

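The close view shows the key at (324,191) and the rest across rows 130–166. Next I measure the key, the rest edge and the yaw.

Run:
```python
from h import *
import pickle
d=pickle.load(open('w1.pkl','rb'))
g=d['frame'][168:215,292:356].max(2);
m=(g<38).astype(np.uint8);c=max(cv2.findContours(m,0,2)[0],key=cv2.contourArea)
r=cv2.boundingRect(c);print(r,np.median(g))
u0,v0=292+r[0],168+r[1];u1,v1=u0+r[2]-1,v0+r[3]-1
for p in((u0,v0),(u1,v0),(u1,v1),(u0,v1),((u0+u1)/2,(v0+v1)/2)):print(p,plane(d,*p,.117).round(4))
print('rest front top',plane(d,255,166,.14),plane(d,397,166,.14),'back',plane(d,258,129,.14),plane(d,392,129,.14))
print('box edges',plane(d,245,10,.07),plane(d,256,250,.07),plane(d,407,10,.07),plane(d,398,250,.07))
print('tcp/tip px',proj(d,[.5607,-.0328,.231]))
```

```text
(6, 4, 52, 39) 30.0
(298, 172) [ 0.5421 -0.0137  0.117 ]
(349, 172) [ 0.5798 -0.0132  0.117 ]
(349, 210) [ 0.5808 -0.0431  0.117 ]
(298, 210) [ 0.5418 -0.0435  0.117 ]
(323.5, 191.0) [ 0.5611 -0.0281  0.117 ]
rest front top [ 0.51482623 -0.00421617  0.14      ] [ 0.60999892 -0.00306704  0.14      ] back [0.51790902 0.02035834 0.14      ] [0.60488234 0.02140076 0.14      ]
box edges [0.49892264 0.10299424 0.07      ] [ 0.49835156 -0.10125308  0.07      ] [0.62397973 0.10448857 0.07      ] [ 0.63252193 -0.09962492  0.07      ]
tcp/tip px [323.01267801 273.78998214]
```

```bash
python3 -m crank '[0,0,0,0,0.0145,-0.02,0, 0,0,0,0,0,-0.03,0, 0,0,0,0,0,-0.03,0, 0,0,0,0,0,-0.014,0, 0,0,0,0,0,-0.005,0, 0,0,0,0,0,0,0, 0,0,0,0,0,0,0]'
python3 - <<'E'
from h import *
import pickle
d=get_image('wrist');save(d,'wrist3');pickle.dump(d,open('w3.pkl','wb'))
o=observe();print(o['position'],o['ft_force'])
E
```

```text
time_s: 2.65
position: [0.5613, -0.0182, 0.1474]
tool_rot: [[1.0, 0.013, 0.002], [0.013, -1.0, -0.0], [0.002, 0.0, -1.0]]
ft_force: [0.4, -0.1, 0.4]
grip_width: -0.0001
[ 0.56135465 -0.01834988  0.14742702] [-0.64159841  0.56663339  0.03088448]
```

View pics/wrist3.png

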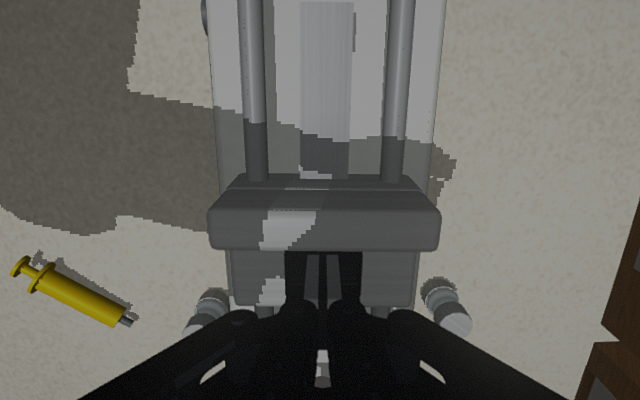

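The tip is behind the rest (rest edge at row 250), no contact, and the fingers cover the key. Next I press slowly.

```bash
python3 -m crank '[0,0,0,0,0,-0.005,0, 0,0,0,0,0,-0.005,0, 0,0,0,0,0,-0.004,0, 0,0,0,0,0,0,0, 0,0,0,0,0,0,0]'; python3 -m crank '[0,0,0,0,0,-0.002,0, 0,0,0,0,0,-0.002,0, 0,0,0,0,0,0,0, 0,0,0,0,0,0,0]'
```

```text
time_s: 3.2
position: [0.561, -0.0187, 0.1322]
tool_rot: [[1.0, 0.012, -0.0], [0.012, -1.0, 0.0], [-0.0, -0.0, -1.0]]
ft_force: [-0.4, -1.5, 0.1]
grip_width: 0.0
time_s: 3.6
position: [0.5613, -0.0187, 0.1286]
tool_rot: [[1.0, 0.012, 0.001], [0.012, -1.0, -0.0], [0.001, 0.0, -1.0]]
ft_force: [0.5, 0.0, 3.0]
grip_width: 0.0004
```

```bash
python3 -m crank '[0,0,0,0,0,-0.002,0, 0,0,0,0,0,0,0, 0,0,0,0,0,0,0]'; python3 -m crank '[0,0,0,0,0,-0.002,0, 0,0,0,0,0,0,0, 0,0,0,0,0,0,0]';python3 -m crank '[0,0,0,0,0,-0.001,0, 0,0,0,0,0,0,0, 0,0,0,0,0,0,0]'
```

```text
time_s: 3.9
position: [0.5613, -0.0187, 0.1265]
tool_rot: [[1.0, 0.012, 0.001], [0.012, -1.0, -0.0], [0.001, 0.0, -1.0]]
ft_force: [1.5, -0.2, 5.1]
grip_width: -0.0
time_s: 4.2
position: [0.5613, -0.0187, 0.125]
tool_rot: [[1.0, 0.012, 0.001], [0.012, -1.0, -0.0], [0.001, 0.0, -1.0]]
ft_force: [-0.6, -0.1, 8.7]
grip_width: 0.0
time_s: 4.5
position: [0.5613, -0.0187, 0.1249]
tool_rot: [[1.0, 0.012, 0.002], [0.012, -1.0, -0.001], [0.002, 0.001, -1.0]]
ft_force: [-3.4, 0.4, 15.2]
grip_width: 0.0002
```

The key has bottomed (15 N, no further travel). Now I push along +y, holding it down.

```bash
python3 -m crank '[0,0,0,0,0.003,0,0, 0,0,0,0,0.003,0,0, 0,0,0,0,0.004,0,0, 0,0,0,0,0.004,0,0, 0,0,0,0,0.004,0,0, 0,0,0,0,0,0,0]'; python3 -m crank '[0,0,0,0,0.004,0,0, 0,0,0,0,0.004,0,0, 0,0,0,0,0.004,0,0, 0,0,0,0,0.004,0,0, 0,0,0,0,0.004,0,0, 0,0,0,0,0,0,0]'
```

```text
time_s: 5.1
position: [0.5613, -0.0004, 0.1249]
tool_rot: [[1.0, 0.012, 0.002], [0.012, -1.0, -0.001], [0.002, 0.001, -1.0]]
ft_force: [-3.3, 1.4, 15.4]
grip_width: -0.0003
time_s: 5.7
position: [0.5613, 0.0197, 0.1249]
tool_rot: [[1.0, 0.012, 0.002], [0.012, -1.0, -0.0], [0.002, 0.0, -1.0]]
ft_force: [-3.2, 0.6, 15.6]
grip_width: -0.0001
```

```bash
python3 -m crank '[0,0,0,0,0.005,0,0, 0,0,0,0,0.005,0,0, 0,0,0,0,0.005,0,0, 0,0,0,0,0.005,0,0, 0,0,0,0,0.005,0,0, 0,0,0,0,0.005,0,0, 0,0,0,0,0.005,0,0, 0,0,0,0,0.005,0,0, 0,0,0,0,0.005,0,0, 0,0,0,0,0.005,0,0, 0,0,0,0,0,0,0]'; python3 -m crank '[0,0,0,0,0.003,0,0, 0,0,0,0,0.003,0,0, 0,0,0,0,0.003,0,0, 0,0,0,0,0,0,0]'; python3 -m crank '[0,0,0,0,0.003,0,0, 0,0,0,0,0.003,0,0, 0,0,0,0,0,0,0]'
```

```text
time_s: 6.8
position: [0.5612, 0.0698, 0.1249]
tool_rot: [[1.0, 0.013, 0.002], [0.013, -1.0, -0.0], [0.002, 0.0, -1.0]]
ft_force: [-2.8, 1.1, 17.5]
grip_width: 0.0002
time_s: 7.2
position: [0.5612, 0.0786, 0.1248]
tool_rot: [[1.0, 0.012, 0.002], [0.012, -1.0, -0.0], [0.002, 0.0, -1.0]]
ft_force: [-4.1, 0.3, 16.1]
grip_width: 0.0003
time_s: 7.5
position: [0.5612, 0.0846, 0.1249]
tool_rot: [[1.0, 0.012, 0.002], [0.012, -1.0, -0.0], [0.002, 0.0, -1.0]]
ft_force: [-2.5, 0.7, 16.9]
grip_width: -0.0003
```

```bash
python3 -m crank '[0,0,0,0,0.002,0,0, 0,0,0,0,0.002,0,0, 0,0,0,0,0,0,0]'; python3 -m crank '[0,0,0,0,0.002,0,0, 0,0,0,0,0.002,0,0, 0,0,0,0,0,0,0]'
python3 - <<'E'
from h import *
d=get_image('scene');d2=get_image('wrist')
a=cv2.cvtColor(d['frame'],4)[170:265,225:385];b=cv2.cvtColor(d2['frame'],4)
a=cv2.resize(a,None,fx=3.5,fy=3.5,interpolation=2);b=cv2.resize(b[50:310],(560,228))
cv2.imwrite('pics/e1.png',np.vstack([a,b]))
E
```

```text
time_s: 7.8
position: [0.5612, 0.0884, 0.1249]
tool_rot: [[1.0, 0.012, 0.002], [0.012, -1.0, -0.0], [0.002, 0.0, -1.0]]
ft_force: [-3.6, 0.0, 15.4]
grip_width: 0.0
time_s: 8.1
position: [0.5615, 0.0907, 0.1249]
tool_rot: [[1.0, 0.012, 0.002], [0.012, -1.0, -0.004], [0.002, 0.004, -1.0]]
ft_force: [-3.0, -8.9, 15.2]
grip_width: 0.0001
```

View pics/e1.png

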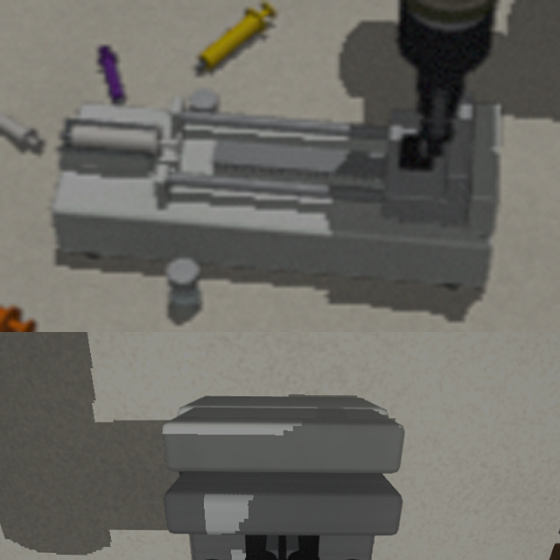

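It stopped at y=0.0907 with −9 N, and the carriage looks to be against the block. I'll push a little more to confirm it's seated.

```bash
python3 -m crank '[0,0,0,0,0.002,0,0, 0,0,0,0,0,0,0, 0,0,0,0,0,0,0]'; python3 -m crank '[0,0,0,0,0.002,0,0, 0,0,0,0,0,0,0, 0,0,0,0,0,0,0]'
```

```text
time_s: 8.5
position: [0.5616, 0.0908, 0.1249]
tool_rot: [[1.0, 0.011, 0.002], [0.011, -1.0, -0.007], [0.002, 0.007, -1.0]]
ft_force: [-3.4, -19.7, 15.6]
grip_width: 0.0001
time_s: 8.8
position: [0.5616, 0.0909, 0.1249]
tool_rot: [[1.0, 0.011, 0.001], [0.011, -1.0, -0.01], [0.001, 0.01, -1.0]]
ft_force: [-5.5, -30.5, 16.3]
grip_width: 0.0002
```

```bash
python3 -m crank '[0,0,0,0,-0.002,0,0, 0,0,0,0,-0.002,0,0, 0,0,0,0,0,0,0]'; python3 -m crank '[0,0,0,0,0,0.002,0, 0,0,0,0,0,0.002,0, 0,0,0,0,0,0.002,0, 0,0,0,0,0,0.002,0, 0,0,0,0,0,0.002,0, 0,0,0,0,0,0,0]'; python3 -m crank '[0,0,0,0,-0.003,0.001,0, 0,0,0,0,-0.002,0.005,0, 0,0,0,0,0,0.02,0, 0,0,0,0,0,0.03,0, 0,0,0,0,-0.03,0.03,0, 0,0,0,0,-0.04,0.03,0, 0,0,0,0,-0.04,0.02,0, 0,0,0,0,-0.04,0,0, 0,0,0,0,0,0,0]'
python3 - <<'E'
from h import *
d=get_image('scene');d2=get_image('wrist')
a=cv2.cvtColor(d['frame'],4)[170:265,225:385];b=cv2.cvtColor(d2['frame'],4)
a=cv2.resize(a,None,fx=3.5,fy=3.5,interpolation=2);b=cv2.resize(b,(400,250));b=np.hstack([b,b[:,:160]*0])
cv2.imwrite('pics/e2.png',np.vstack([a,b]));save(d,'scene_end')
import pickle;pickle.dump((d,d2),open('end.pkl','wb'))
E
```

```text
time_s: 9.1
position: [0.5616, 0.0907, 0.1248]
tool_rot: [[1.0, 0.011, 0.002], [0.011, -1.0, -0.003], [0.002, 0.003, -1.0]]
ft_force: [-2.9, -8.9, 15.4]
grip_width: -0.0004
time_s: 9.7
position: [0.5604, 0.0907, 0.1322]
tool_rot: [[1.0, 0.012, -0.003], [0.012, -1.0, -0.003], [-0.003, 0.003, -1.0]]
ft_force: [-0.9, -8.7, -2.0]
grip_width: -0.0003
time_s: 10.6
position: [0.561, -0.0665, 0.2699]
tool_rot: [[1.0, 0.007, 0.001], [0.007, -1.0, -0.001], [0.001, 0.001, -1.0]]
ft_force: [-0.4, 0.4, -1.3]
grip_width: -0.0002
```

View pics/e2.png

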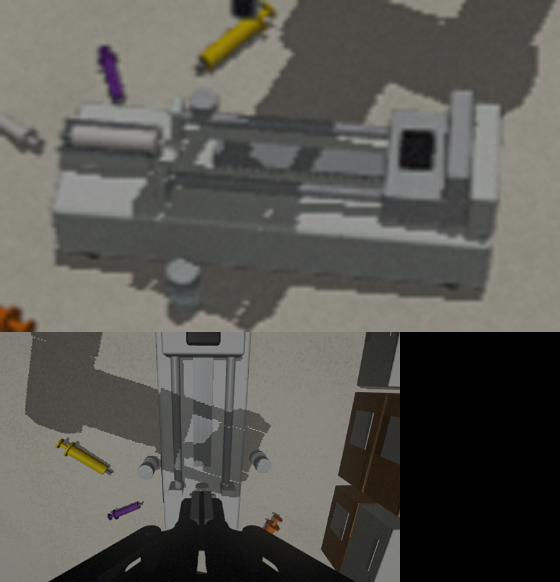

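The carriage stands beside the end block, the key is visible on top, and the syringe and vials are in place. One numeric check before I hand in.

Run:
```python
from h import *
import pickle
d=pickle.load(open('end.pkl','rb'))[0];D=pickle.load(open('d0.pkl','rb'))['scene']
x0,y0=336,203;m=(d['frame'][y0:225,x0:352].max(2)<75).astype(np.uint8);M=cv2.moments(m,True)
print(M['m00'],plane(d,x0+M['m10']/M['m00'],y0+M['m01']/M['m00'],.117))
a=D['frame'].astype(int);b=d['frame'].astype(int);df=abs(a-b).max(2)
for n,(u,v) in dict(syr=(257,211),va=(283,199),vb=(277,252),san=(450,248),cup=(444,198),kit=(172,218)).items(): print(n,df[v-12:v+13,u-12:u+13].mean())
```

```text
112.0 [0.56606605 0.07796904 0.117     ]
syr 4.9184
va 9.624
vb 14.272
san 3.2784
cup 6.5152
kit 3.4688
```

```bash
python3 -c "
from rig import *
print(close_job())"
```

```text
the job is handed in; nothing more can be done
None
```

I pressed the release key fully down with the closed fingertips and pushed the carriage about 108 mm along the rods to the end block. I then lifted off so the key could spring up, moved clear, and handed the job in. `close_job()` reported no verdict.

- **Key press:** the key bottomed out at about 15 N before I moved the carriage, and the tool stayed at that depth for the whole push.
- **End stop:** at the block, the push force climbed to 30 N with no further movement. In the end picture the rest's back face is within about 2 mm of the block, which is about as fine as I could measure.
- **Key up:** the vertical force fell to zero once the fingertips lifted. The end picture shows the key's dark top the same size as before, but I had no direct reading of its height.
- **Other objects:** the syringe and vials look unmoved in the end picture. The picture differences at the bottle, cup and box were small, and I put them down to shadows.
- **Disagreements and errors:** the scene and side cameras disagreed on the key's position by about 12 mm, so I used the wrist camera's close view instead. One move call was refused because I miscounted its rows, and nothing moved.

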